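Press the loose tube stoppers home in the order of draw

TASK

Three sample tubes in the rack have had their stoppers set back on only loosely: press each stopper fully home with a light fingertip push, in the order of draw so that no additive is carried back to an earlier tube - light blue first, then red, then lavender - and do not go back to a tube once you have moved on. Nothing is gripped, pulled out or lifted: every tube stays standing in its hole. Leave the green and yellow tubes, the reagent bottle and the tip box alone.

Things in the scene. Friction and masses are not known exactly. Their poses are not given: they have to be found in the camera images.
- rack: white plastic tube rack, 92 x 220 mm, 75 mm high, fixed to the bench; 3 rows of 8 holes at 25 mm pitch, five of them holding tubes at least 50 mm apart. Origin: centre of its underside, on the bench; its y axis runs along the long side, z up
- tube_blue: loose sample tube, 16 mm across, 100 mm long without its stopper, white label, coloured band and light-blue stopper; it stands upright in a rack hole with 1 mm of play. Origin: centre of its round bottom, 5 mm above the bench; z up along the tube
- stopper_blue_top (a point): centre of the top face of the light-blue stopper. The stopper's head is 19 mm across and 10 mm high, with a plug below it in the tube; when fully home the head sits on the tube's rim and this point is 110 mm above the tube's origin
- stopper_blue (a joint): how far the light-blue stopper stands proud of fully home, in m: 0 fully home, 0.005 to 0.008 at the start. It slides down under about 4 N and stays where it is left; at 0 its head meets the rim and it stops firmly
- tube_red: loose sample tube, 16 mm across, 100 mm long without its stopper, white label, coloured band and red stopper; it stands upright in a rack hole with 1 mm of play. Origin: centre of its round bottom, 5 mm above the bench; z up along the tube
- stopper_red_top (a point): centre of the top face of the red stopper. The stopper's head is 19 mm across and 10 mm high, with a plug below it in the tube; when fully home the head sits on the tube's rim and this point is 110 mm above the tube's origin
- stopper_red (a joint): how far the red stopper stands proud of fully home, in m: 0 fully home, 0.005 to 0.008 at the start. It slides down under about 4 N and stays where it is left; at 0 its head meets the rim and it stops firmly
- tube_lavender: loose sample tube, 16 mm across, 100 mm long without its stopper, white label, coloured band and lavender (pale purple) stopper; it stands upright in a rack hole with 1 mm of play. Origin: centre of its round bottom, 5 mm above the bench; z up along the tube
- stopper_lavender_top (a point): centre of the top face of the lavender (pale purple) stopper. The stopper's head is 19 mm across and 10 mm high, with a plug below it in the tube; when fully home the head sits on the tube's rim and this point is 110 mm above the tube's origin
- stopper_lavender (a joint): how far the lavender (pale purple) stopper stands proud of fully home, in m: 0 fully home, 0.005 to 0.008 at the start. It slides down under about 4 N and stays where it is left; at 0 its head meets the rim and it stops firmly
- tube_green: loose sample tube, 16 mm across, 100 mm long without its stopper, white label, coloured band and green stopper; it stands upright in a rack hole with 1 mm of play. Origin: centre of its round bottom, 5 mm above the bench; z up along the tube
- tube_green_top (a point): centre of the top face of the green stopper (19 mm across), which is already home
- tube_yellow: loose sample tube, 16 mm across, 100 mm long without its stopper, white label, coloured band and yellow stopper; it stands upright in a rack hole with 1 mm of play. Origin: centre of its round bottom, 5 mm above the bench; z up along the tube
- tube_yellow_top (a point): centre of the top face of the yellow stopper (19 mm across), which is already home
- reagent: loose white reagent bottle with a blue cap, 62 mm across, 135 mm high, beside one end of the rack; origin: centre of its underside
- tip_box: loose open box of yellow pipette tips, blue-green, 85 x 125 mm, 57 mm high, beside the other end of the rack; origin: centre of its underside
There are look-alikes about, which are no part of the job. Leave any black look-alike of the tube_red alone. Leave any black look-alike of the tube_blue alone.

How it is judged:
On the way, in this order (a step that is already met when the one before it is completed fails the run):
1. light-blue stopper home, red and lavender still loose (value of joint stopper_blue below 0.0012 m and value of joint each of stopper_red, stopper_lavender above 0.004 m), for 0.1 s.
2. red stopper home too, lavender still loose (value of joint each of stopper_blue, stopper_red below 0.0012 m and value of joint stopper_lavender above 0.004 m), for 0.1 s.
3. lavender stopper home as well (value of joint each of stopper_blue, stopper_red, stopper_lavender below 0.0012 m), for 0.1 s.
At the end, for the whole second after the job is handed in: The light-blue, red and lavender stoppers are each within 1.2 mm of fully home, all five tubes stand at rest and upright (within 0.12 rad) on the floor of their rack holes, and the reagent bottle and the tip box are within 15 mm of where they were (all of step 3 and z of tube_blue in the frame of rack between 0.001 and 0.009 m and angle between each of tube_blue, tube_red, tube_lavender, tube_green, tube_yellow's own z axis and vertical below 0.12 rad and linear speed of each of tube_blue, tube_red, tube_lavender, tube_green, tube_yellow below 0.02 m/s and z of tube_red in the frame of rack between 0.001 and 0.009 m and z of tube_lavender in the frame of rack between 0.001 and 0.009 m and z of tube_green in the frame of rack between 0.001 and 0.009 m and z of tube_yellow in the frame of rack between 0.001 and 0.009 m and distance of each of reagent, tip_box from where it was at the start of the episode below 0.015 m); the robot touches nothing.
It fails at once if out of order: a later tube is touched or its stopper pushed in before the earlier stoppers are home, or the finger goes back to an earlier tube after pressing a later one ((value of joint stopper_blue above 0.0015 m and (contact force between the fingers and tube_red above 0.5 N or contact force between the fingers and tube_lavender above 0.5 N or value of joint any of stopper_red, stopper_lavender below 0.004 m)) or (value of joint stopper_red above 0.0015 m and (contact force between the fingers and tube_lavender above 0.5 N or value of joint stopper_lavender below 0.004 m)) or (value of joint stopper_red below 0.003 m and contact force between the fingers and tube_blue above 0.5 N) or (value of joint stopper_lavender below 0.003 m and (contact force between the fingers and tube_blue above 0.5 N or contact force between the fingers and tube_red above 0.5 N))).
It fails at once if a stopper or tube is pushed hard (over 30 N) (contact force between the fingers and tube_blue above 30 N or contact force between the fingers and tube_red above 30 N or contact force between the fingers and tube_lavender above 30 N).
It fails at once if a stopper is taken between the fingers (grasp point within 12 mm of its top) or pulled further out, or a tube is lifted or tipped (value of joint any of stopper_blue, stopper_red, stopper_lavender above 0.0105 m or distance between the grasp point and stopper_blue_top below 0.012 m or distance between the grasp point and stopper_red_top below 0.012 m or distance between the grasp point and stopper_lavender_top below 0.012 m or z of any of tube_blue, tube_red, tube_lavender, tube_green, tube_yellow in the frame of rack above 0.012 m or angle between any of tube_blue, tube_red, tube_lavender, tube_green, tube_yellow's own z axis and vertical above 0.25 rad).
It fails at once if the green or yellow tube is touched (contact force between any of the fingers, the arm and tube_green above 1 N or contact force between any of the fingers, the arm and tube_yellow above 1 N).
It fails at once if the reagent bottle or the tip box is moved (distance of any of reagent, tip_box from where it was at the start of the episode above 0.015 m).
It also fails if it takes over 42 s, if anything falls off the work surface, if the arm or the gripper's body presses on something with over 40 N, if the wrist force passes 120 N, or if a joint passes its speed limit or range.

ROBOT

A 6-joint arm with a two-finger parallel gripper is mounted at the origin on the work surface. World frame = base frame: x ahead of the robot, y to its left, z up, the work surface at z = 0. Lengths are in m, angles in rad, forces in N, time in s.
With the tool pointing down it reaches from about 0.275 to 0.825 m from the base axis. Payload 4.9 kg.
Tool frame: the origin (TCP) lies midway between the tips of the shut fingers; the grasp point (between the pads) lies 19 mm behind it; z points along the fingers, y is the direction in which the jaws open and shut (so a half turn about z gives the same grasp; the last joint's range is limited). The gripper opens to 85 mm and grips with 20 to 120 N. Pads are 22 mm wide; open, the fingers measure 114 mm over their backs; the gripper's body (76 mm by 85 mm) begins 54 mm behind the grasp point. The pads swing forward as they close: fully open they stand 13 mm farther back than shut.
Start: joints at [-1.375, 0.326, -0.193, 1.052, 0, 1.437], TCP at [0.178, -0.52, 0.197] pointing down, gripper open.
Joint ranges: [-2.65, 2.65], [-0.97, 1.79], [-1.3, 1.35], [-1.93, 2.1], [-1.47, 1.37], [-3.14, 3.14]. Speed limits (rad/s): [2.57, 2.57, 3.14, 3.14, 3.14, 3.14].

INTERFACE

Orientations are given as a rotation vector (axis times angle).
In Python, from rig import manip gives the robot as it stands. Calls block until the motion is done:
- manip.move_ptp(position, orientation): joint-space move of the TCP to a pose.
- manip.move_linear(position, attitude=None, velocity=0.15): straight line of the TCP; attitude=None keeps the orientation; velocity is the mean speed in m/s.
- manip.move_joints(angles): joint-space move.
- manip.command_gripper(opening, f_grip=None): finger opening in m; f_grip is the grip in N (None keeps the last); returns when the fingers have stopped.
- manip.dwell(seconds).
- manip.inverse_kinematics(position, orientation): joint angles nearest the present ones, or None.
- manip.read_state(): the state.
- manip.get_image(name): name is "scene" or "top" or "wrist"; returns the picture (400x640x3 uint8, blue, green, red); there is no depth.
- manip.camera_info(name): a dict with "fx", "fy", "cx", "cy" (pixels), "rvec" (rotation vector, rad) and "tvec" (3), from world to camera coordinates, as OpenCV has them; the wrist camera has in their place "mount" (4x4, takes a point from camera to tool coordinates, whose origin is the TCP and whose axes are the flange's). Camera axes: x right, y down, z forward; pixel columns grow to the right and rows downward; lengths in m; the calibration is good to about 2 mm. A picture is of the moment at which its call begins: read the wrist's pose just before it. camera_info takes no time and is no camera call.
A pose or a line that the arm cannot do raises manip.MotionError and nothing moves.
- manip.hand_in(): hands the job in, once; it reports no verdict.
Trained networks look in the newest picture that a camera, given by its name, has taken for a name from the list of things; names that differ only in an ending like _2 or _b are one class to them, and where a whole thing is asked for, a point or a joint stands for the part that bears it (a point fixed in the world has none). Each returns a list of dicts, best first, with "conf" (0 to 1); they miss things now and then, are a little off and sometimes report something else, mostly with a low value. They report only what shows in the picture. A call takes as long as a camera call. They do not tell look-alikes from the thing itself.
- manip.regions_of(camera, target): "mask" (400x640 bool, what is visible of it) and "pixel" ([column, row] in pixels, amid what is visible of it).
The state is a dict: "t": time; "q": joint angles; "qvel": joint speeds; "effort": joint torques, N m; "eef_pos": TCP position; "tool_rot": TCP orientation; "contact_force": force on the tool from outside, world axes, zero at the start; "ft_torque": the same for the moment, N m; "gripper_width": finger opening in m.
Only numpy, scipy, OpenCV 4.12 (cv2) and the standard library are available. Lean on these libraries where they do the work, as an engineer would, in place of code of your own. Each camera call takes 0.05 s, during which the arm holds its last target.

## Working session

There is one attempt and no reset: what is moved stays moved. The work goes in short steps, each a Python script; the robot and the scene stay as the last script left them, time stands still between calls to the robot, and variables do not carry over. Pictures are saved under pics/ and viewed, and the job is handed in when it is done.

```bash
mkdir -p pics; ls; python3 - <<'E'
from rig import manip
import cv2
for n in("scene","top","wrist"):
    im=manip.get_image(n); cv2.imwrite(f"pics/{n}0.png",im); print(n,manip.camera_info(n))
s=manip.read_state(); print({k:s[k] for k in("t","eef_pos","tool_rot","contact_force","gripper_width")})
E
```

```text
pics
scene {'fx': 455.91017891394824, 'fy': 455.91017891394824, 'cx': 314.61983215910936, 'cy': 201.33744700404947, 'rvec': array([ 1.97890729,  1.47511762, -0.55823509]), 'tvec': array([-0.19065723, -0.28405916,  1.22182085])}
top {'fx': 452.0709747908211, 'fy': 452.0709747908211, 'cx': 318.4379314106366, 'cy': 201.37737686882798, 'rvec': array([ 2.16336845, -2.19620373,  0.07179404]), 'tvec': array([0.05305244, 0.53887792, 1.12117794])}
wrist {'fx': 283.56604066865066, 'fy': 283.56604066865066, 'cx': 319.7362494223566, 'cy': 199.81454547457852, 'mount': array([[ 5.39819484e-04, -9.45923032e-01, -3.24390700e-01,
         8.12531910e-02],
       [ 9.99999854e-01,  4.98055743e-04,  2.11772428e-04,
         3.91863072e-04],
       [-3.87557662e-05, -3.24390767e-01,  9.45923162e-01,
        -1.76660949e-01],
       [ 0.00000000e+00,  0.00000000e+00,  0.00000000e+00,
         1.00000000e+00]])}
{'t': 0.15, 'eef_pos': array([ 0.17802233, -0.51989969,  0.1964919 ]), 'tool_rot': array([-3.09771351e+00, -5.15471020e-01,  9.06515476e-05]), 'contact_force': array([-0.09914644,  0.22156966,  0.98926075]), 'gripper_width': 0.08531068444802516}
```

View pics/scene0.png

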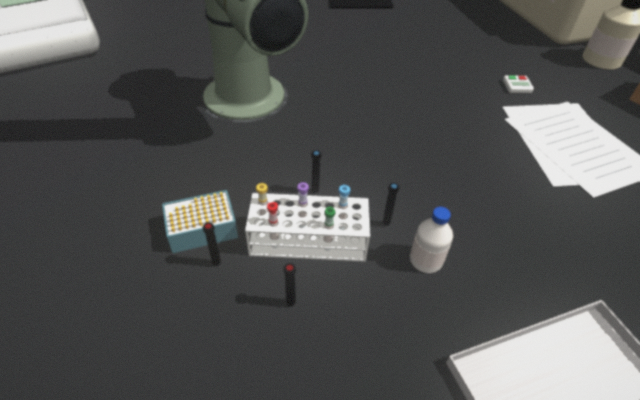

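View pics/top0.png

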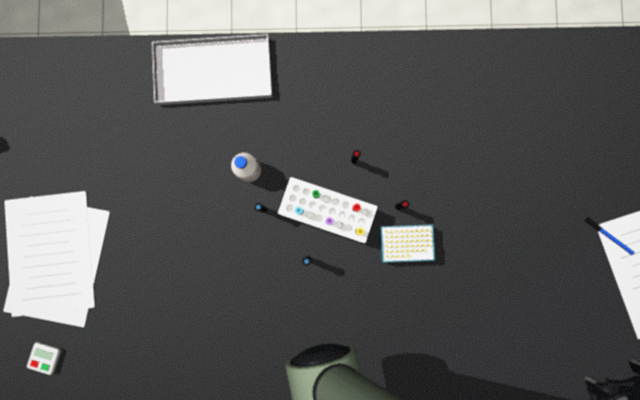

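View pics/wrist0.png

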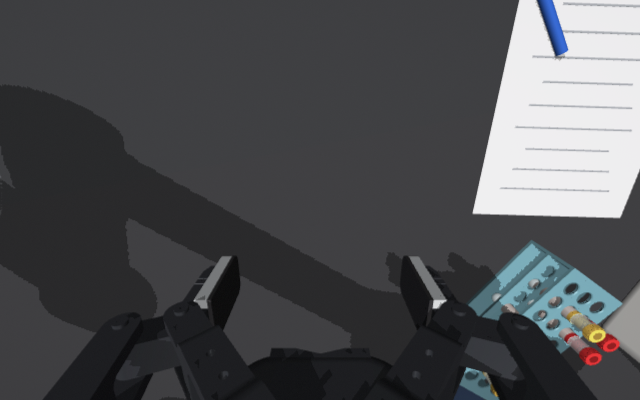

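Top-view candidates are as follows.
- **Light blue:** in the rack at (300,211). The black-bodied look-alikes are at (260,207) and (307,260).
- **Red:** in the rack at (357,207). The black-bodied look-alikes are at (355,154) and (404,204).
- **Lavender:** only one, at (330,221).

I choose the ones standing in the white rack with white labels. Next I'll check the choice in a close crop and triangulate.

```bash
cat > h.py <<'E'
import numpy as np,cv2
from rig import manip
def P(n):
    c=manip.camera_info(n);K=np.array([[c['fx'],0,c['cx']],[0,c['fy'],c['cy']],[0,0,1]])
    R=cv2.Rodrigues(c['rvec'])[0];return K@np.c_[R,c['tvec']]
def tri(a,b,na='top',nb='scene'):
    X=cv2.triangulatePoints(P(na),P(nb),np.float64(a).reshape(2,1),np.float64(b).reshape(2,1))[:,0];return X[:3]/X[3]
def onplane(n,px,z):
    M=P(n);H=np.c_[M[:,0],M[:,1],M[:,2]*z+M[:,3]];X=np.linalg.solve(H,[px[0],px[1],1]);return X[:2]/X[2]
E
python3 - <<'E'
from h import *
im=manip.get_image('top');sc=manip.get_image('scene')
cv2.imwrite('pics/c1.png',np.vstack([cv2.resize(im[140:280,240:440],None,fx=3,fy=2.1)[:, :600],cv2.resize(sc[140:310,150:350+50],(600,300))]))
for t in('stopper_blue_top','stopper_red_top','stopper_lavender_top','tube_green_top','tube_yellow_top','rack','tip_box','reagent'):
    for c in('top','scene'):
        for r in manip.regions_of(c,t):
            m=r['mask'];y,x=np.nonzero(m);print(t,c,round(r['conf'],2),np.round(r['pixel'],1),m.sum(),x.min(),x.max(),y.min(),y.max())
print(manip.read_state()['t'])
E
```

```text
stopper_blue_top top 0.58 [258.5 205.3] 50 255 262 203 210
stopper_blue_top top 0.38 [298.5 210.6] 51 295 302 207 214
stopper_blue_top top 0.38 [306.5 258.7] 53 303 310 257 265
stopper_blue_top scene 0.69 [343.2 191.7] 105 339 349 186 196
stopper_blue_top scene 0.49 [314.  153.8] 64 311 319 151 159
stopper_blue_top scene 0.49 [390.  186.2] 76 388 398 184 192
stopper_red_top top 0.56 [404.9 204.3] 26 402 407 202 206
stopper_red_top top 0.51 [357.1 153.6] 57 352 360 150 157
stopper_red_top top 0.45 [359.1 206.6] 66 352 360 202 211
stopper_red_top scene 0.68 [288.2 272.7] 151 282 295 263 275
stopper_red_top scene 0.52 [275.9 209.9] 91 267 276 203 213
stopper_red_top scene 0.5 [208.5 228.5] 101 203 214 223 232
stopper_lavender_top scene 0.71 [329.8 214. ] 254 324 335 207 241
stopper_lavender_top scene 0.42 [303.1 190. ] 94 297 307 183 193
tube_green_top top 0.58 [314.6 192.6] 67 312 319 189 198
tube_green_top scene 0.64 [329.  216.1] 217 324 334 208 241
tube_yellow_top top 0.4 [296.1 209.5] 56 294 302 206 214
tube_yellow_top scene 0.62 [260.9 193. ] 181 257 266 184 214
tube_yellow_top scene 0.58 [331.1 219.1] 260 324 335 207 242
rack top 0.7 [326.6 207.6] 3360 278 375 178 242
rack scene 0.74 [311.  229.4] 6736 245 370 194 261
rack scene 0.59 [301.9 194.3] 257 297 308 183 227
rack scene 0.46 [346.6 188.6] 113 339 349 186 197
tip_box top 0.95 [404.6 244.1] 1865 379 433 225 261
tip_box scene 0.82 [197.3 220.1] 3113 163 237 191 252
reagent top 0.7 [246.9 169.2] 588 232 260 154 180
reagent top 0.31 [324.2 208.6] 3206 280 376 178 241
reagent scene 0.63 [431.4 244.1] 1920 410 452 207 272
reagent scene 0.48 [297.9 188.8] 101 297 307 183 194
1.05
```

View pics/c1.png

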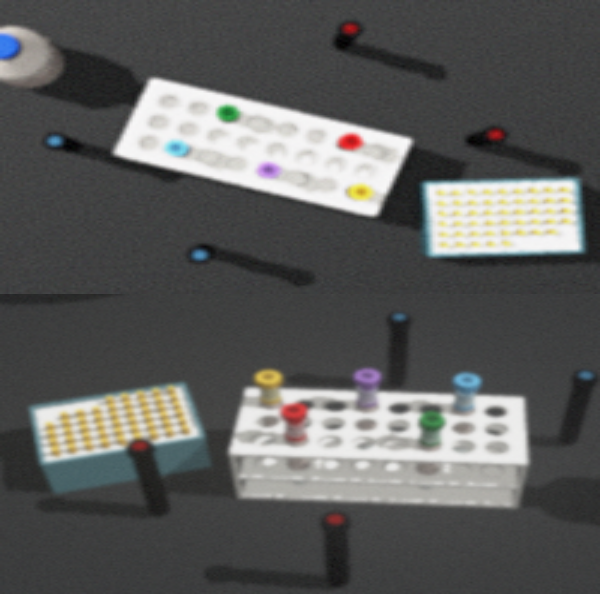

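The crop confirms it: only the rack tubes have white bodies. In the top view light blue is at ~(299,211), red at ~(357,207) and lavender at ~(330,221). I'll take subpixel colour centroids and check them against the 25 mm grid.

```bash
python3 - <<'E'
from h import *
im=manip.get_image('top');sc=manip.get_image('scene')
def cen(img,p,r=8):
    x,y=p;c=img[y-r:y+r+1,x-r:x+r+1];s=cv2.cvtColor(c,cv2.COLOR_BGR2HSV).astype(float)
    w=np.clip(s[...,1]-80,0,None)*(s[...,2]>60);Y,X=np.mgrid[y-r:y+r+1,x-r:x+r+1];return np.array([(w*X).sum(),(w*Y).sum()])/w.sum()
T=dict(blue=(299,211),red=(357,207),lavender=(330,221),green=(316,194),yellow=(360,231))
pos={}
for k,p in T.items():
    a=cen(im,p);pos[k]=onplane('top',a,.117 if k in('green','yellow') else .12);print(k,a.round(1),pos[k].round(4))
for i in T:
    print(i,[ (j,round(np.linalg.norm(pos[i]-pos[j])*1e3,1)) for j in T if j>i])
for k,p in dict(blue=((299,211),(344,189)),red=((357,207),(272,208)),lavender=((330,221),(302,187))).items():
    print(k,tri(cen(im,p[0]),cen(sc,p[1],6)).round(4))
# rack corners top plane z=.075
m=manip.regions_of('top','rack')[0]['mask'].astype(np.uint8)
c=max(cv2.findContours(m,0,2)[0],key=cv2.contourArea);g=(cv2.cvtColor(im,cv2.COLOR_BGR2GRAY)>130).astype(np.uint8)
b=cv2.boxPoints(cv2.minAreaRect(c));print(b,[onplane('top',q,.075).round(4) for q in b])
d=pos['lavender']-pos['blue'];print('blue->lav dir',np.degrees(np.arctan2(d[1],d[0])), 'yaw')
E
```

```text
blue [298.6 210.2] [0.5125 0.0901]
red [356.3 207.2] [ 0.5175 -0.0427]
lavender [329.1 220.5] [0.4878 0.0204]
green [315.5 193.5] [0.5508 0.0507]
yellow [359.5 231.1] [ 0.4626 -0.0492]
blue [('red', np.float64(132.9)), ('lavender', np.float64(73.9)), ('green', np.float64(55.0)), ('yellow', np.float64(147.9))]
red [('yellow', np.float64(55.3))]
lavender [('red', np.float64(69.7)), ('yellow', np.float64(74.0))]
green [('red', np.float64(99.1)), ('lavender', np.float64(69.9)), ('yellow', np.float64(133.2))]
yellow []
blue [0.5136 0.0927 0.1164]
red [ 0.5183 -0.041   0.1154]
lavender [0.4884 0.0222 0.1185]
[[276.8378  213.43814]
 [289.34842 176.42764]
 [377.05875 206.0762 ]
 [364.54813 243.0867 ]] [array([0.5081, 0.1448]), array([0.597 , 0.1138]), array([ 0.5221, -0.0959]), array([ 0.4341, -0.064 ])]
blue->lav dir -109.51105076163891 yaw
```

```bash
cat >> h.py <<'E'
def rv(deg):
    a=np.radians(deg);x=np.array([np.cos(a),np.sin(a),0]);z=np.array([0,0,-1.]);y=np.cross(z,x)
    return cv2.Rodrigues(np.c_[x,y,z])[0][:,0]
def wproj(X,st):
    c=manip.camera_info('wrist');R=cv2.Rodrigues(np.array(st['tool_rot']))[0];M=c['mount']
    p=R.T@(np.array(X)-st['eef_pos']);p=M[:3,:3].T@(p-M[:3,3]);return np.array([c['fx']*p[0]/p[2]+c['cx'],c['fy']*p[1]/p[2]+c['cy']])
def wplane(px,z,st):
    c=manip.camera_info('wrist');R=cv2.Rodrigues(np.array(st['tool_rot']))[0];M=c['mount']
    d=R@M[:3,:3]@np.array([(px[0]-c['cx'])/c['fx'],(px[1]-c['cy'])/c['fy'],1]);o=R@M[:3,3]+st['eef_pos'];return (o+d*(z-o[2])/d[2])[:2]
E
python3 - <<'E'
from h import *
R0=cv2.Rodrigues(manip.read_state()['tool_rot'])[0];print(R0.round(2))
for a in range(-180,180,30):
    print(a,[None if (q:=manip.inverse_kinematics(p,rv(a))) is None else np.round(q,2).tolist() for p in([.5125,.09,.12],[.49,-.04,.25])])
E
```

```text
[[ 0.95  0.32 -0.  ]
 [ 0.32 -0.95 -0.  ]
 [-0.    0.   -1.  ]]
-180 [[0.03, 0.34, -0.39, 0.85, 0.0, 0.03], [-0.23, 0.19, -0.24, 1.14, 0.0, -0.23]]
-150 [[0.03, 0.34, -0.39, 0.85, 0.0, -0.49], [-0.23, 0.19, -0.24, 1.14, 0.0, -0.76]]
-120 [[0.03, 0.34, -0.39, 0.85, 0.0, -1.02], [-0.23, 0.19, -0.24, 1.14, 0.0, -1.28]]
-90 [[0.03, 0.34, -0.39, 0.85, 0.0, -1.54], [-0.23, 0.19, -0.24, 1.14, 0.0, -1.8]]
-60 [[0.03, 0.34, -0.39, 0.85, 0.0, -2.06], [-0.23, 0.19, -0.24, 1.14, 0.0, -2.33]]
-30 [[0.03, 0.34, -0.39, 0.85, 0.0, -2.59], [-0.23, 0.19, -0.24, 1.14, 0.0, -2.85]]
0 [[0.03, 0.34, -0.39, 0.85, 0.0, -3.11], [-0.23, 0.19, -0.24, 1.14, 0.0, 2.91]]
30 [[0.03, 0.34, -0.39, 0.85, 0.0, 2.65], [-0.23, 0.19, -0.24, 1.14, 0.0, 2.39]]
60 [[0.03, 0.34, -0.39, 0.85, 0.0, 2.13], [-0.23, 0.19, -0.24, 1.14, 0.0, 1.86]]
90 [[0.03, 0.34, -0.39, 0.85, 0.0, 1.6], [-0.23, 0.19, -0.24, 1.14, 0.0, 1.34]]
120 [[0.03, 0.34, -0.39, 0.85, 0.0, 1.08], [-0.23, 0.19, -0.24, 1.14, 0.0, 0.82]]
150 [[0.03, 0.34, -0.39, 0.85, 0.0, 0.56], [-0.23, 0.19, -0.24, 1.14, 0.0, 0.29]]
```

```bash
python3 - <<'E'
from h import *
manip.command_gripper(0.0)
manip.move_ptp([.505,.025,.25],rv(75))
st=manip.read_state();im=manip.get_image('wrist');print(st['t'],st['eef_pos'],st['contact_force'],st['gripper_width'])
out=im.copy()
for k,X in dict(b=[.5125,.0901,.12],r=[.5175,-.0427,.12],l=[.4878,.0204,.12]).items():
    u=wproj(X,st);print(k,u.round(1));cv2.drawMarker(out,tuple(int(v) for v in u.round()),(0,255,0),0,8)
cv2.imwrite('pics/w1.png',out);cv2.imwrite('pics/w1raw.png',im)
E
```

```text
4.2417 [0.50506788 0.02422869 0.24989092] [ 0.49449705 -0.02822648  0.11279397] 0.0002590873370170524
b [311.9 119.2]
r [345.9 230.3]
l [307.3 187.2]
```

View pics/w1.png

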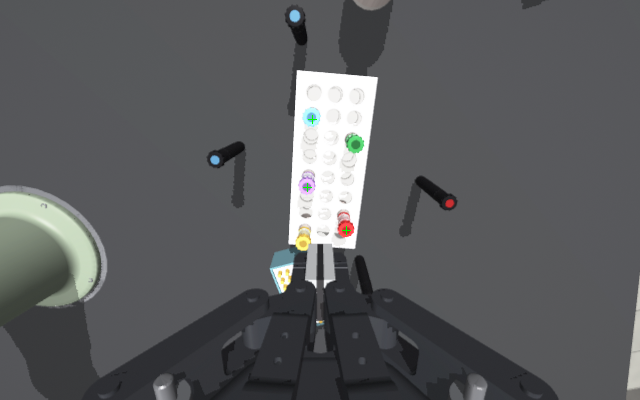

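The markers fall on the light-blue (312,118), lavender (307,187) and red (346,229) stoppers. Green is at (355,144), yellow at (303,243), and the black look-alikes are off the rack. I'll refine from this picture, then press blue in small force-checked steps.

```bash
cat >> h.py <<'E'
def press(p,a=75,z0=.132):
    manip.move_linear([p[0],p[1],z0],rv(a),velocity=.1)
    b=np.array(manip.read_state()['contact_force']);z=z0;log=[]
    while z>.1125:
        z-= .0015 if z>.1185 else .0005
        manip.move_linear([p[0],p[1],z],rv(a),velocity=.02)
        s=manip.read_state();f=np.array(s['contact_force'])-b
        log.append((round(z,4),round(s['eef_pos'][2],4),*np.round(f,1)))
        if np.linalg.norm(f)>11: break
    for l in log[:]: print(*l)
    print('t',manip.read_state()['t'])
E
python3 - <<'E'
from h import *
im=cv2.imread('pics/w1raw.png');st=manip.read_state()
for k,p in dict(b=(312,118),r=(346,229),l=(307,187)).items():
    r=11;x,y=p;s=cv2.cvtColor(im[y-r:y+r+1,x-r:x+r+1],cv2.COLOR_BGR2HSV)
    m=((s[...,1]>60)&(s[...,2]>80)).astype(np.uint8)
    n,l,q,c=cv2.connectedComponentsWithStats(m);i=1+q[1:,4].argmax();u=(q[i,0]+q[i,2]/2+x-r-.5,q[i,1]+q[i,3]/2+y-r-.5)
    print(k,q[i],u,wplane(u,.121,st).round(4))
print(manip.camera_info('wrist')['mount'][:3,3])
E
python3 -c "
import cv2;im=cv2.imread('pics/w1raw.png')[90:260,270:390];cv2.imwrite('pics/w1c.png',cv2.resize(im,None,fx=3.5,fy=3.5))"
```

```text
b [  2   3  17  17 227] (np.float64(311.0), np.float64(118.0)) [0.512  0.0915]
r [  2   1  17  19 241] (np.float64(345.0), np.float64(228.0)) [ 0.5171 -0.0391]
l [ 6  6 10 12 99] (np.float64(306.5), np.float64(187.5)) [0.4869 0.0205]
[ 0.08197816 -0.00175446 -0.17665946]
```

View pics/w1c.png

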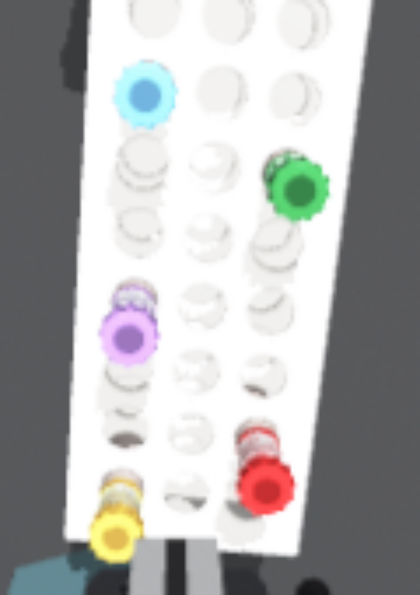

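```bash
python3 - <<'E'
from h import *
p=(.5126,.0915)
manip.move_linear([*p,.16],rv(75),velocity=.15)
press(p)
im=manip.get_image('wrist');cv2.imwrite('pics/w2.png',im)
E
```

```text
0.1305 0.131 1.0 -0.9 0.2
0.129 0.129 -1.4 -0.2 0.6
0.1275 0.1274 -0.6 -1.6 -0.1
0.126 0.1259 -0.6 -1.5 1.0
0.1245 0.1244 -0.1 -0.5 0.9
0.123 0.1229 -0.2 -1.2 -0.2
0.1215 0.1214 0.5 -1.3 0.4
0.12 0.1199 0.3 -0.8 0.7
0.1185 0.1184 -0.4 -0.6 0.3
0.118 0.118 -0.4 -0.3 0.2
0.1175 0.1175 -0.6 -1.3 0.7
0.117 0.117 0.2 -1.7 0.9
0.1165 0.1164 -1.1 -2.0 -0.1
0.116 0.116 -0.2 -0.8 1.1
0.1155 0.1154 -0.4 -1.3 -0.4
0.115 0.115 -0.1 -1.3 0.2
0.1145 0.1145 -0.9 -1.1 0.2
0.114 0.114 -0.2 -0.5 0.3
0.1135 0.1135 -1.0 -2.1 0.8
0.113 0.113 -0.5 -0.6 0.0
0.1125 0.1125 0.2 -0.4 0.2
t 10.875
```

View pics/w2.png

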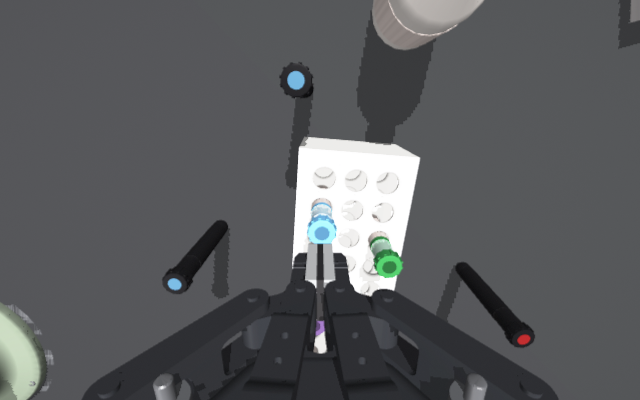

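Zero force all the way down to 0.1125 and the stopper is drawn in front of the fingertips, so the fingers didn't land on it. I'll look at the fingertips from the fixed cameras before moving.

```bash
python3 - <<'E'
from h import *
st=manip.read_state();print(st['eef_pos'],st['tool_rot'],rv(75),st['gripper_width'],st['q'])
T=st['eef_pos']
o=[]
for n in('top','scene'):
    im=manip.get_image(n)
    u=P(n)@np.r_[T,1];u=u[:2]/u[2];print(n,u)
    v=P(n)@np.r_[.5126,.0915,.121,1];print((v/v[2])[:2])
    x,y=int(u[0]),int(u[1]);c=cv2.resize(im[y-40:y+40,x-50:x+50],None,fx=6,fy=6,interpolation=cv2.INTER_CUBIC)
    cv2.imwrite(f'pics/p3{n}.png',c)
w=manip.get_image('wrist');cv2.imwrite('pics/p3w.png',cv2.resize(w[190:310,260:400],None,fx=5,fy=5,interpolation=cv2.INTER_CUBIC))
print(wproj(T,st))
E
```

```text
[0.51257783 0.0915153  0.11249797] [-2.49233822e+00 -1.91252040e+00  3.65910730e-05] [2.49239303 1.91248043 0.        ] -2.7281699159851096e-05 [ 3.48486721e-02  3.47352913e-01 -3.95212607e-01  8.28260888e-01
  2.05591650e-06  1.86740296e+00]
top [298.16493395 210.37947912]
[297.97411908 210.1702341 ]
scene [341.91016865 190.82392975]
[342.21019744 187.5310705 ]
[322.24481255 229.44184233]
```

View pics/p3scene.png

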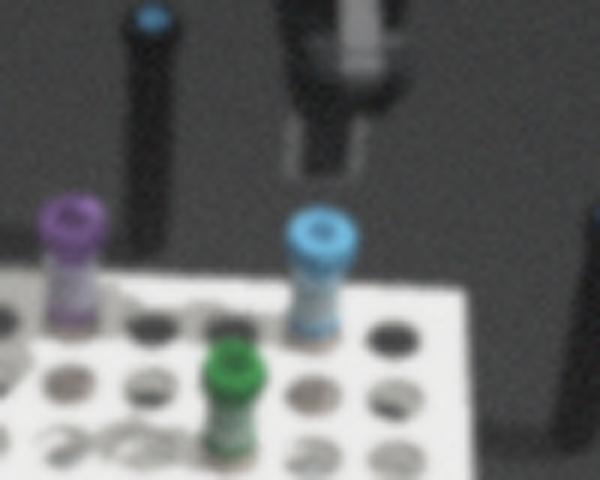

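View pics/p3top.png

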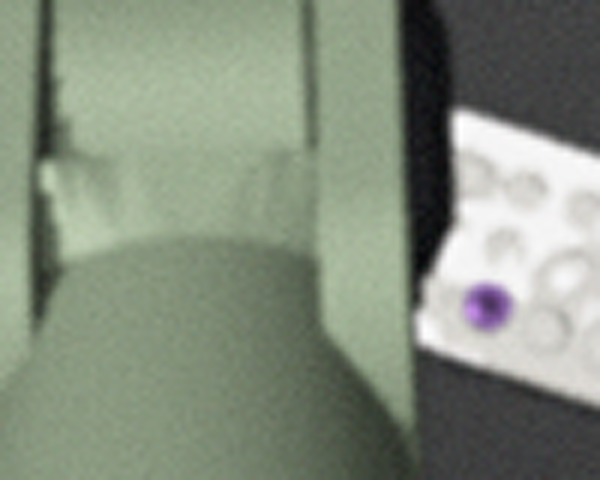

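View pics/p3w.png

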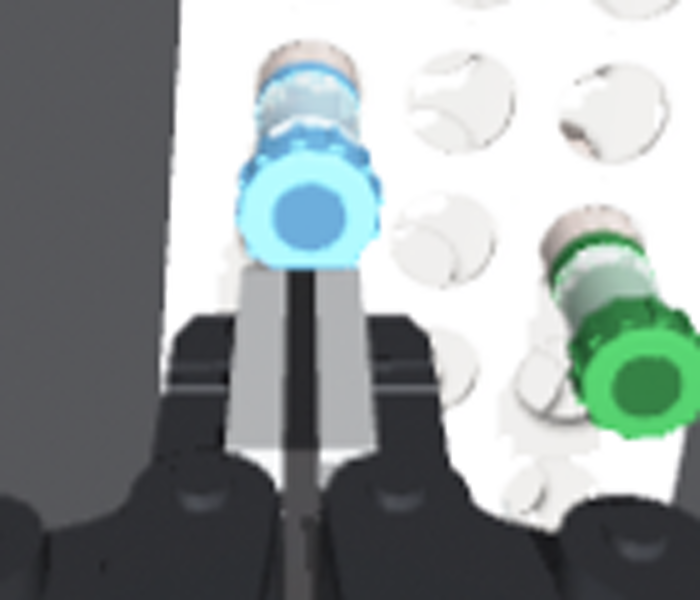

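Both views agree that the pads end well short of the reported TCP.
- **Wrist view:** the shut tips end at row 244, where the TCP projects to row 229.
- **Scene view:** the tip bottom is at (345.5,180), where the TCP projects to (342,191).

Both put the physical tips about 44 mm above the reported TCP and laterally centred on the blue stopper. The stopper at wrist pixel (322,233) is unmoved. I'll treat contact as expected near TCP z ≈ 0.077 and feel for it in fine steps.

```bash
cat >> h.py <<'E'
def fz(b,n=3):
    v=[]
    for _ in range(n): v.append(manip.read_state()['contact_force']); manip.dwell(.01)
    return np.mean(v,0)-b
def press2(p,z0,zmin,a=75,zc=None,fstop=8,coarse=.001):
    manip.move_linear([*p,z0],rv(a),velocity=.06)
    manip.dwell(.1);b=fz(0,5);z=z0;log=[]
    while z>zmin:
        z-= coarse if zc is None else (.0005 if zc-z<.0035 else .00025)
        manip.move_linear([*p,z],rv(a),velocity=.02)
        f=fz(b);log.append((round(z,5),round(manip.read_state()['eef_pos'][2],4),*np.round(f,1)))
        if zc is None and f[2]>2: zc=z
        if f[2]>fstop or np.linalg.norm(f)>13: break
    for l in log: print(*l)
    print('contact',zc,'t',manip.read_state()['t'])
E
python3 - <<'E'
from h import *
p=(.5126,.0915)
press2(p,.088,.064)
w=manip.get_image('wrist');cv2.imwrite('pics/p4w.png',cv2.resize(w[190:310,260:400],None,fx=5,fy=5))
s=manip.get_image('scene');cv2.imwrite('pics/p4s.png',cv2.resize(s[150:230,290:390],None,fx=6,fy=6))
E
```

```text
0.087 0.0871 -0.4 0.4 0.8
0.086 0.086 -0.1 -0.2 0.1
0.085 0.0853 0.3 -0.3 3.6
0.0845 0.0847 0.0 -0.4 4.4
0.084 0.084 0.4 0.5 4.2
0.0835 0.0834 0.1 -0.4 4.2
0.083 0.0829 0.5 -0.0 3.9
0.0825 0.0825 0.1 -0.3 4.2
0.082 0.0819 -0.0 0.1 3.9
0.0815 0.0815 0.0 -0.4 4.3
0.08125 0.0812 -0.3 0.3 3.4
0.081 0.081 -0.1 -0.5 3.8
0.08075 0.0808 0.3 -0.6 3.5
0.0805 0.0805 0.7 -0.3 4.5
0.08025 0.0805 -0.2 -0.7 5.5
0.08 0.0804 0.1 -0.3 6.6
0.07975 0.0804 0.0 -0.2 8.0
contact 0.08499999999999999 t 16.45
```

View pics/p4w.png

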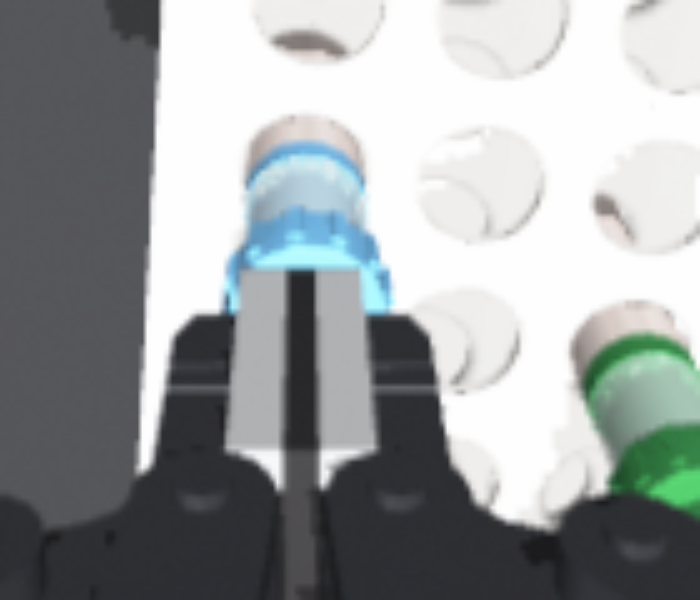

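View pics/p4s.png

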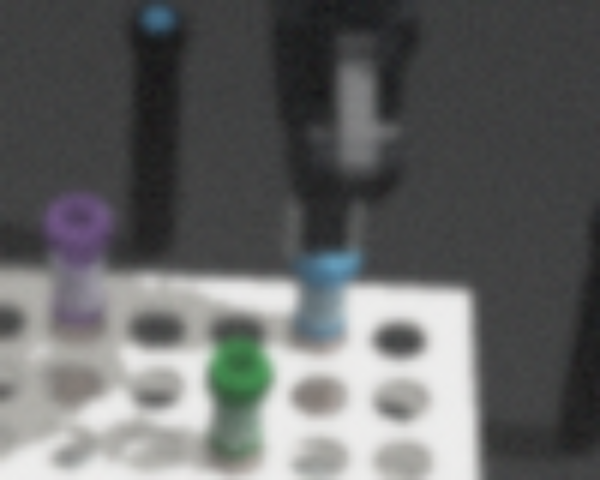

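Blue shows a clear contact at TCP z ≈ 0.0855, a 4 N slide of about 5 mm and a firm stop at 0.0805. Both pictures show the tips on the blue head at wrist-crop pixel (305,270), with the head on the rim. So the home height reads 0.0804. Next is red, with a hover check first.

```bash
python3 - <<'E'
from h import *
p=(.5126,.0915);r=(.5176,-.041)
manip.move_linear([*p,.13],rv(75),velocity=.12)
manip.move_linear([*r,.13],rv(75),velocity=.15)
manip.move_linear([*r,.098],rv(75),velocity=.1)
st=manip.read_state();w=manip.get_image('wrist');cv2.imwrite('pics/p5w.png',cv2.resize(w[190:310,260:400],None,fx=5,fy=5))
print(st['t'],st['contact_force'],wproj([*r,.121],st))
s=manip.get_image('scene');cv2.imwrite('pics/p5s.png',cv2.resize(s[150:250,220:370],None,fx=5,fy=5))
E
```

```text
18.6167 [-0.48482281 -0.31955067  0.36053499] [323.15392519 246.25314057]
```

View pics/p5w.png

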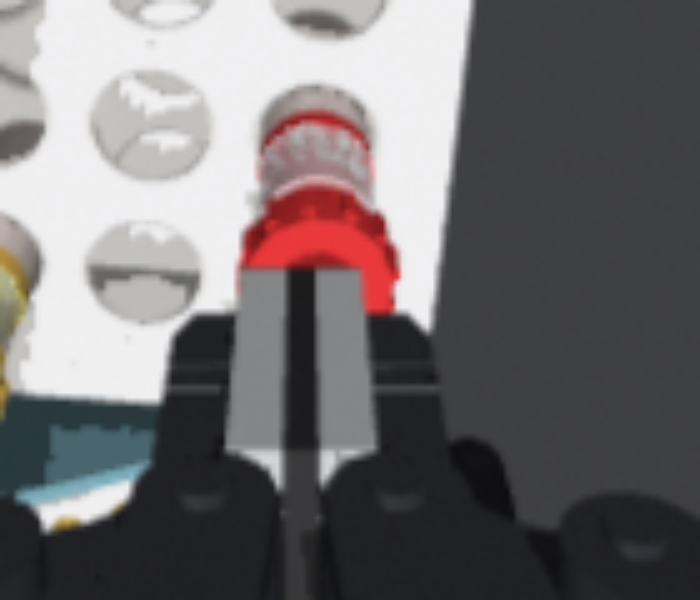

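View pics/p5s.png

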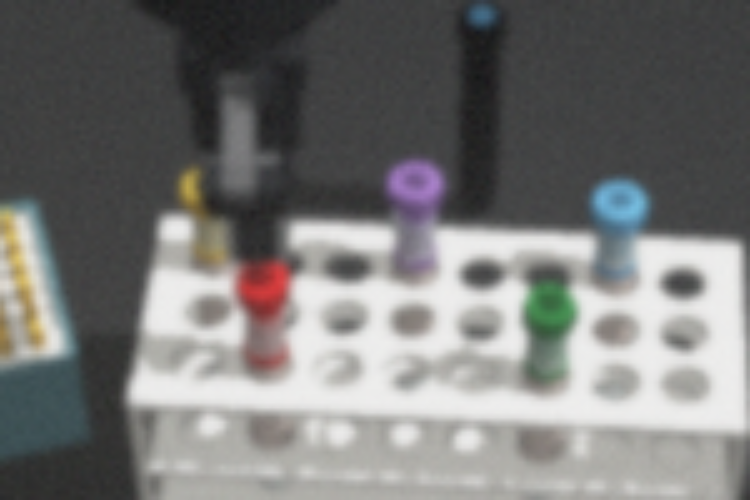

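The tips are over the red head, with a slight ~2 mm offset (head centre at crop x 320, tips at x 300). I'll shift +x by 1.3 mm and press.

```bash
python3 - <<'E'
from h import *
r=(.5189,-.0412)
press2(r,.0915,.077)
w=manip.get_image('wrist')
manip.move_linear([*r,.13],rv(75),velocity=.12)
l=(.4885,.0208)
manip.move_linear([*l,.13],rv(75),velocity=.15)
manip.move_linear([*l,.098],rv(75),velocity=.1)
st=manip.read_state();w2=manip.get_image('wrist')
s=manip.get_image('scene')
cv2.imwrite('pics/p6w.png',np.hstack([cv2.resize(i[190:310,260:400],None,fx=2.8,fy=2.8) for i in(w,w2)]));cv2.imwrite('pics/p6s.png',cv2.resize(s[150:250,220:370],None,fx=5,fy=5))
print(st['t'],st['contact_force'])
E
```

```text
0.0905 0.0905 -0.2 0.2 -0.1
0.0895 0.0895 -0.4 0.4 0.1
0.0885 0.0884 -0.5 0.4 0.3
0.0875 0.0874 0.4 0.0 -0.0
0.0865 0.0866 -0.1 0.0 1.0
0.0855 0.0857 0.0 -0.1 2.9
0.085 0.0851 -0.1 0.4 3.7
0.0845 0.0845 0.0 0.4 3.8
0.084 0.084 0.5 0.4 3.0
0.0835 0.0835 0.2 0.9 3.6
0.083 0.0829 0.4 0.2 3.6
0.0825 0.0825 0.3 0.1 3.6
0.082 0.082 0.1 0.3 3.4
0.08175 0.0817 -0.2 0.2 3.2
0.0815 0.0815 0.2 0.3 3.5
0.08125 0.0813 -0.2 0.1 4.1
0.081 0.081 -0.0 0.1 3.7
0.08075 0.0807 0.1 0.6 3.5
0.0805 0.0805 -0.3 0.5 4.0
0.08025 0.0805 -0.2 0.2 5.4
0.08 0.0804 -0.2 0.5 6.5
0.07975 0.0804 -0.6 0.1 7.5
0.0795 0.0803 -0.4 0.6 8.7
contact 0.08549999999999999 t 25.4417
27.1333 [ 0.08956333  0.22925796 -0.17791881]
```

View pics/p6w.png

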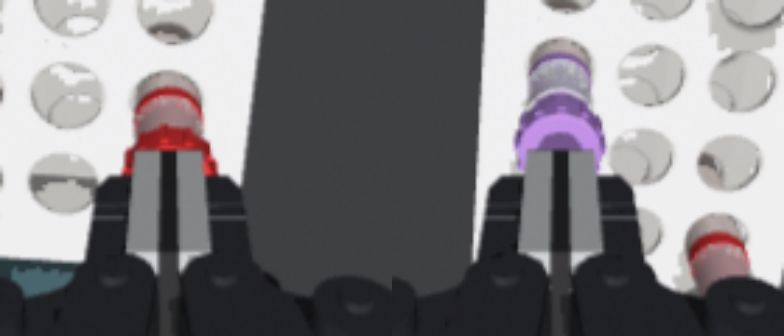

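View pics/p6s.png

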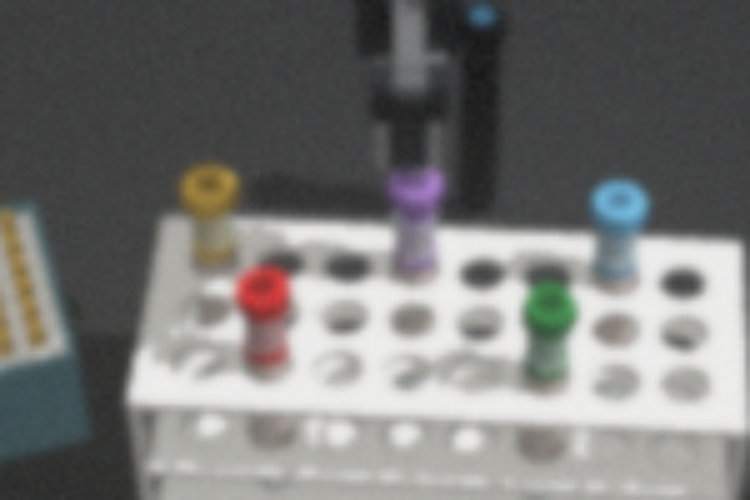

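Red is home, with the same 0.0805 stop. The tips are centred over lavender (right half, ~(560,150)), which still stands proud. Pressing it now.

```bash
python3 - <<'E'
from h import *
l=(.4885,.0208)
press2(l,.0902,.077)
manip.move_linear([*l,.14],rv(75),velocity=.12)
manip.move_linear([.45,.0,.24],rv(75),velocity=.2)
s=manip.get_image('scene');w=manip.get_image('wrist')
cv2.imwrite('pics/p7s.png',cv2.resize(s[150:290,150:470],None,fx=2.5,fy=2.5));cv2.imwrite('pics/p7w.png',w)
print(manip.read_state()['t'],manip.read_state()['contact_force'])
E
```

```text
0.0892 0.0892 -0.4 -0.2 -0.1
0.0882 0.0882 -0.0 -0.1 0.5
0.0872 0.0874 -0.3 0.1 0.9
0.0862 0.0864 0.1 -0.3 3.5
0.0857 0.0858 -0.3 0.3 3.7
0.0852 0.0852 -0.6 -0.6 3.6
0.0847 0.0846 -0.3 -1.1 3.4
0.0842 0.0841 -0.6 0.1 3.5
0.0837 0.0836 -0.5 -0.5 3.3
0.0832 0.0832 -0.3 -0.2 3.4
0.0827 0.0827 -0.9 -0.3 3.3
0.08245 0.0824 -0.0 -0.0 3.6
0.0822 0.0822 -0.0 -0.5 3.5
0.08195 0.0819 -0.1 -0.1 3.7
0.0817 0.0817 -0.5 -0.5 4.0
0.08145 0.0814 -0.5 0.0 3.7
0.0812 0.0812 -0.1 0.1 3.7
0.08095 0.0809 -0.4 0.0 3.9
0.0807 0.0807 -0.1 -0.4 3.5
0.08045 0.0805 -0.5 -0.1 4.3
0.0802 0.0804 -0.0 -0.1 5.4
0.07995 0.0804 -0.3 -0.0 6.7
0.0797 0.0803 -0.7 0.3 7.3
0.07945 0.0803 -0.9 -0.9 8.8
contact 0.0862 t 34.2583
35.7083 [ 0.68145574  0.22365798 -0.24336635]
```

View pics/p7s.png

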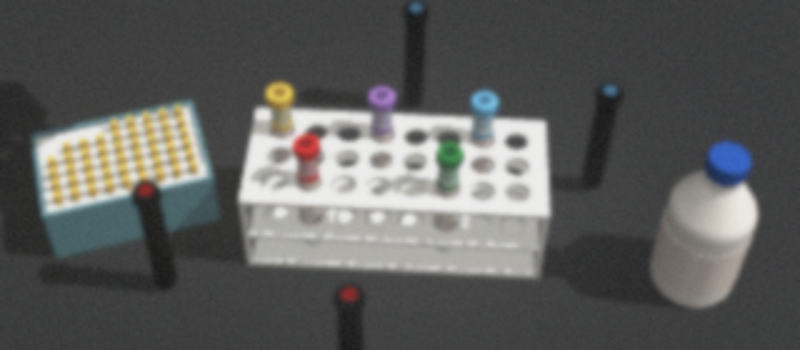

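All five tubes stand upright, the bottle, tip box and look-alikes are undisturbed, and the gripper is clear.

```bash
python3 -c "
from rig import manip
print(manip.hand_in())"
```

```text
the job is handed in; nothing more can be done
None
```

I pressed the light-blue, red and lavender stoppers home in that order with the shut fingertips, then backed clear and handed in at about 36 s of the 42 s allowed. No verdict was reported.

- **Stoppers:** each slid down at about 4 N and then met a firm stop. I stopped pushing at 8 to 9 N (limit 30 N). All three stopped at the same TCP height, 0.0803 to 0.0805 m.
- **Last picture:** all five tubes stand upright in the rack. The bottle, tip box and black look-alikes look undisturbed, judged by eye rather than measured.
- **What disagreed:** my first press on blue, down to TCP height 0.1125 m, met nothing. The pictures put the fingertips about 44 mm short of the reported TCP, and contact later showed about 35 mm. From then on I worked by touch.
- **Remaining doubt:** the judge may place the grasp point 19 mm behind the reported TCP instead of behind the real fingertips. In that case it came within 12 mm of a stopper's top during the presses, and the run would count as failed. I could not check which applies.

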